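Find the key that unlocks the control enclosure

ROBOT

A 6-joint arm with a two-finger parallel gripper is mounted at the origin on the work surface. World frame = base frame: x ahead of the robot, y to its left, z up, the work surface at z = 0. Lengths are in m, angles in rad, forces in N, time in s.
With the tool pointing down it reaches from about 0.275 to 1 m from the base axis. Payload 8.4 kg.
Tool frame: the origin (TCP) lies on the centre line of the jaws, within the pads' length; the fingertips stand 17 mm ahead of it and the grasp point (between the pads) lies 2 mm behind it (bot.tcp_to_tips is the y of the fingertips in the tool frame, in m); y points along the fingers, z is the direction in which the jaws open and shut, and the axes are right-handed (so a half turn about y gives the same grasp; the last joint's range is limited). The gripper opens to 85 mm and grips with 20 to 120 N. Pads are 22 mm wide; open, the fingers measure 114 mm over their backs; the gripper's body (76 mm by 85 mm) begins 54 mm behind the grasp point. The pads swing forward as they close: fully open they stand 13 mm farther back than shut.
Start: joints at [1.196, 0.353, 1.633, -0, 1.155, -0.002], TCP at [0.228, 0.582, 0.248] pointing down, gripper open.
Joint ranges: [-2.63, 2.63], [-0.92, 2.1], [0.06, 2.66], [-1.3, 4.44], [0, 2.69], [-3.02, 3.02]. Speed limits (rad/s): [2.22, 2.22, 2.79, 3.14, 3.14, 3.14].

INTERFACE

Orientations are given as a unit quaternion [x, y, z, w].
In Python, from workcell import bot, hand, kinematics, get_obs, vision, hand_in gives the robot as it stands. The module is installed in compiled form; this text tells all that it offers. Calls block until the motion is done:
- bot.reach(position, orientation): joint-space move of the TCP to a pose.
- bot.servo_line(position, ori=None, velocity=0.15): straight line of the TCP; ori=None keeps the orientation; velocity is the mean speed in m/s.
- bot.goto_joints(angles): joint-space move.
- hand.move_gripper(opening, strength=None): finger opening in m; strength is the grip in N (None keeps the last); returns when the fingers have stopped.
- bot.dwell(seconds).
- kinematics.solve_ik(position, orientation): joint angles nearest the present ones, or None.
- get_obs(): the state.
- vision.read_camera(name): name is "scene" or "top" or "wrist"; returns a dict with "frame" (480x640x3 uint8, red, green, blue), "intrinsics" (3x3 intrinsics, pixels), "view" (4x4, takes a point from world to camera coordinates). Camera axes: x right, y down, z forward; pixel columns grow to the right and rows downward; lengths in m; the calibration is good to about 2 mm. A picture is of the moment at which its call begins. There is no depth.
A pose or a line that the arm cannot do raises bot.IKError and nothing moves.
- hand_in(): hands the job in, once; it reports no verdict.
The state is a dict: "time_s": time; "joint_pos": joint angles; "joint_vel": joint speeds; "joint_efforts": joint torques, N m; "position": TCP position; "orientation": TCP orientation; "wrist_force": force on the tool from outside, world axes, zero at the start; "ft_torque": the same for the moment, N m; "gripper_width": finger opening in m.
Only numpy, scipy, OpenCV 4.12 (cv2) and the standard library are available. Lean on these libraries where they do the work, as an engineer would, in place of code of your own. Each camera call takes 0.05 s, during which the arm holds its last target.

TASK

The control enclosure lying on the welding cart is locked. Try the red and the blue key from the orange stand in its cam lock, each pushed down until its collar rests on the lock, until one turns the latch clockwise a quarter turn; a key that will not turn goes back into the stand. Put the key that worked back in the stand too, then lift the door by its handle so that it stays open well past 45 degrees, with both keys standing seated in the stand and everything else on the cart left where it is.

Things in the scene. Friction and masses are not known exactly. Their poses are not given: they have to be found in the camera images.
- key_red: red T-handled panel key, 93 tall. Origin: centre of the underside of its collar (26 across, 7 thick), z up the key. Above: 12 thick shank, red handle bar along x, 74 long, 13 thick (y), 36 to 60 above the origin. Below: flat blade along x, 30 wide, 5 thick, 33 long with a bevelled tip, same after a half turn, side cuts in its lower half. Its look does not tell whether it fits
- key_blue: blue T-handled panel key, 93 tall. Origin: centre of the underside of its collar (26 across, 7 thick), z up the key. Above: 12 thick shank, blue handle bar along x, 74 long, 13 thick (y), 36 to 60 above the origin. Below: flat blade along x, 30 wide, 5 thick, 33 long with a bevelled tip, same after a half turn, side cuts in its upper half. Its look does not tell whether it fits
- stand: fixed orange key stand, 62 (x) x 225 (y), top 55 above the cart; origin: centre of its underside. Three slots 40 (along its x) x 13, 48 deep, at its y = -75, 0 and +75; a key stands in a slot with its blade and handle along the stand's x and its collar resting on the top. A key may stand in any free slot
- enclosure: fixed grey sheet-steel control enclosure lying on its back, door up; 220 (x) x 270 (y), the top of the door 120 above the cart; origin: centre of its underside, x points from the lock side to the hinge side (away from the robot)
- lock_face (a point): centre of the face of the cam lock in the door, 126 above the cart, 6 above the door; axes parallel to the enclosure's while the door is shut. The brass plug has a slot 36 long, 10 wide, along the enclosure's x while locked. A key goes straight down 33 until its collar rests on the face, 2.5 play across and 3 along, and is drawn straight out again, at either end of the turn
- lock (a joint): turn of the lock plug: 0 locked, grows clockwise seen from above, stop at 1.57 unlocked; the cam frees the door above about 1.1. 0.05 N m of friction, stays where left. Hidden wards differ from lock to lock: a key that fits turns all the way, another jams when it has turned about 0.4, the plug about 0.25 (forcing does not help; turn key and plug back before drawing it). One of the two fits
- door_handle (a point): middle of the round handle bar of the door, 12 thick, 102 long along the enclosure's y, centre 36 above the door and 156 above the cart, held by a 10 thick post 45 to each side of this point; room for a finger on both sides
- door_hinge (a point): point on the door's hinge line, which runs along the enclosure's y at its far edge, 108 above the cart; level with the handle's middle along y (188 further along the enclosure's x and 48 lower than the handle)
- door (a joint): opening angle of the door: 0 shut, grows as the lock side lifts, up to 1.75; 0.55 kg, a stiff hinge that stays where it is left, about 7 N at the handle
- clamp_near: bystander, to be left alone: locking C-clamp pliers lying flat, 290 long, 90 wide, 22 high
- clamp_left: bystander, to be left alone: a second pair of locking C-clamp pliers lying flat, same size
- wire_brush: bystander, to be left alone: wire brush with wooden handle, 250 long, 28 wide, 30 high
- magnet_square: bystander, to be left alone: orange magnetic welding square, 110 x 110, 18 high
- chipping_hammer: bystander, to be left alone: hammer lying down, 260 long
- valve_key: bystander, to be left alone: black cylinder-valve key with a round T-bar, standing in the remaining slot of the stand; it is not for this lock
- spray_can: bystander, to be left alone: upright can, 64 across, 190 high
Mind the look-alikes: they are no part of the job. Leave any pink look-alike of the key_red alone.

How it is judged:
On the way, in this order (a step that is already met when the one before it is completed fails the run):
1. a key stands in the lock, its collar on the face (((distance between key_red and lock_face below 0.007 m and angle between key_red's own z axis and vertical below 0.15 rad) or (distance between key_blue and lock_face below 0.007 m and angle between key_blue's own z axis and vertical below 0.15 rad))), for 0.1 s.
2. with a key in it, the lock is turned past 1.2 rad (value of joint lock above 1.2 rad and ((distance between key_red and lock_face below 0.007 m and angle between key_red's own z axis and vertical below 0.15 rad) or (distance between key_blue and lock_face below 0.007 m and angle between key_blue's own z axis and vertical below 0.15 rad))), for 0.1 s.
3. both keys are seated in the stand, the lock still unlocked and the door still shut (value of joint lock above 1.2 rad and value of joint door below 0.1 rad and z of key_red in the frame of stand between 0.05 and 0.06 m and x of key_red in the frame of stand between -0.012 and 0.012 m and y of key_red in the frame of stand between -0.09 and 0.09 m and angle between each of key_red, key_blue's own z axis and vertical below 0.2 rad and z of key_blue in the frame of stand between 0.05 and 0.06 m and x of key_blue in the frame of stand between -0.012 and 0.012 m and y of key_blue in the frame of stand between -0.09 and 0.09 m), for 0.2 s.
4. the door is open past 0.87 rad (value of joint door above 0.87 rad), for 0.2 s.
At the end, for the whole second after the job is handed in: The lock is turned past 1.2 rad, the door stands open past 0.87 rad (50 degrees) at rest, and both keys are upright (within 0.2 rad) and at rest in slots of the stand, each collar within 5 mm of its top (value of joint lock above 1.2 rad and value of joint door above 0.87 rad and z of key_red in the frame of stand between 0.05 and 0.06 m and x of key_red in the frame of stand between -0.012 and 0.012 m and y of key_red in the frame of stand between -0.09 and 0.09 m and angle between each of key_red, key_blue's own z axis and vertical below 0.2 rad and z of key_blue in the frame of stand between 0.05 and 0.06 m and x of key_blue in the frame of stand between -0.012 and 0.012 m and y of key_blue in the frame of stand between -0.09 and 0.09 m and linear speed of each of key_red, key_blue below 0.02 m/s and velocity of joint door between -0.05 and 0.05 rad/s); the robot touches nothing.
It fails at once if a bystanding tool is moved more than 40 mm (distance of any of clamp_near, clamp_left, wire_brush, magnet_square, chipping_hammer, valve_key, spray_can from where it was at the start of the episode above 0.04 m).
It also fails if it takes over 72 s, if anything falls off the work surface, if the arm or the gripper's body presses on something with over 40 N, if the wrist force passes 120 N, or if a joint passes its speed limit or range.

## Working session

There is one attempt and no reset: what is moved stays moved. The work goes in short steps, each a Python script; the robot and the scene stay as the last script left them, time stands still between calls to the robot, and variables do not carry over. Pictures are saved under pics/ and viewed, and the job is handed in when it is done.

```bash
mkdir -p pics
python3 - <<'E'
from workcell import bot, hand, kinematics, get_obs, vision
import cv2,numpy as np
for n in ["scene","top","wrist"]:
    r=vision.read_camera(n); cv2.imwrite(f"pics/{n}0.png",r["frame"][:,:,::-1]); print(n,np.array(r["intrinsics"]).round(1).tolist(),np.array(r["view"]).round(4).tolist())
o=get_obs();print(o)
E
```

```text
scene [[580.0, 0.0, 319.7], [0.0, 580.0, 232.4], [0.0, 0.0, 1.0]] [[-0.3516, 0.936, 0.019, 0.2039], [0.6952, 0.2746, -0.6643, -0.3339], [-0.627, -0.2203, -0.7472, 2.0136], [0.0, 0.0, 0.0, 1.0]]
top [[461.7, 0.0, 314.2], [0.0, 461.7, 239.4], [0.0, 0.0, 1.0]] [[-0.0131, -0.9999, -0.0018, 0.0032], [-0.9809, 0.0132, -0.1942, 0.571], [0.1942, -0.0008, -0.981, 1.076], [0.0, 0.0, 0.0, 1.0]]
wrist [[378.6, 0.0, 320.8], [0.0, 378.6, 243.6], [0.0, 0.0, 1.0]] [[0.3648, 0.9311, -0.002, -0.6237], [0.8964, -0.3506, 0.2712, -0.0359], [0.2518, -0.1007, -0.9625, 0.3782], [0.0, 0.0, 0.0, 1.0]]
{'time_s': 0.15, 'joint_pos': array([ 1.19558893e+00,  3.53513591e-01,  1.63392962e+00, -2.19293746e-05,
        1.15520339e+00, -2.37665055e-03]), 'joint_vel': array([-0.000226  , -0.00173285, -0.00267779,  0.00123638,  0.00217948,
        0.00031712]), 'joint_efforts': array([-4.40870426e-04, -6.05632496e+01, -3.42339277e+01, -1.38880891e-04,
        6.17259240e-03,  3.96269581e-05]), 'position': array([0.22753016, 0.58175933, 0.24773322]), 'orientation': array([ 0.69522392, -0.13111332,  0.13098739, -0.69448924]), 'wrist_force': array([-0.41449702, -0.29873364, -0.96357952]), 'ft_torque': array([ 0.00694282, -0.00520134, -0.0487873 ]), 'gripper_width': 0.08524328531521377}
```

View pics/scene0.png

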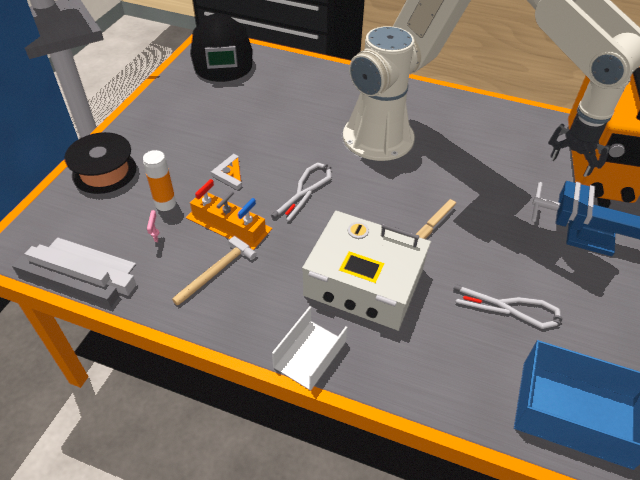

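View pics/top0.png

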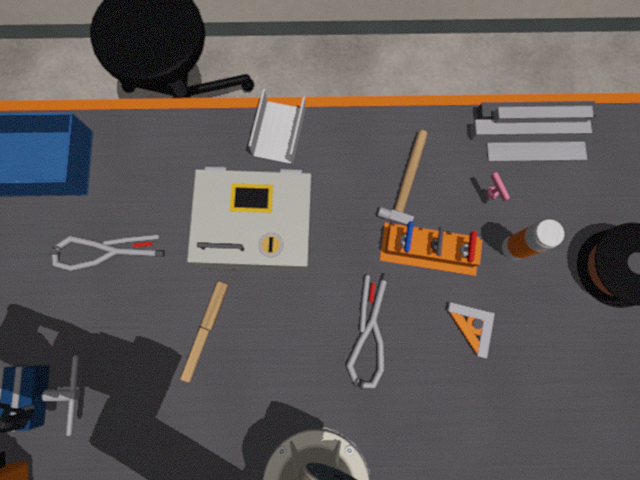

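View pics/wrist0.png

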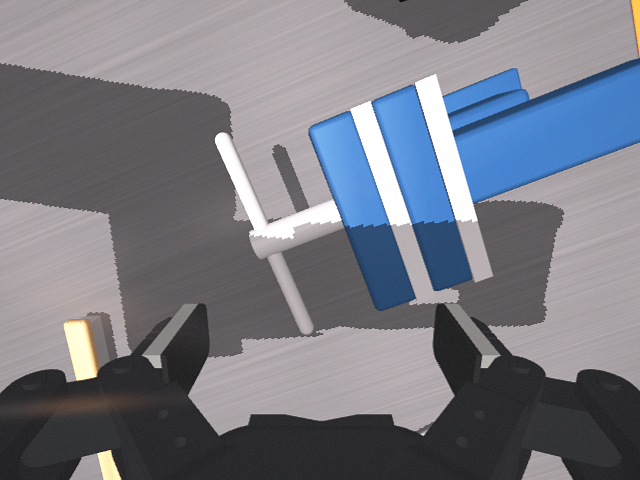

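The top view shows the enclosure at about (250,215), its lock at (270,244) and its handle at (220,246). The stand is at (432,248), with blue at (408,237), black in the middle, red at (472,247), and a pink decoy at (498,187). I'll enlarge these.

Run:
```python
import cv2
t=cv2.imread("pics/top0.png"); s=cv2.imread("pics/scene0.png")
cv2.imwrite("pics/c1.png",cv2.resize(t[210:285,370:490],None,fx=6.5,fy=6.5,interpolation=cv2.INTER_CUBIC))
cv2.imwrite("pics/c2.png",cv2.resize(t[160:275,180:320],None,fx=5,fy=5,interpolation=cv2.INTER_CUBIC))
cv2.imwrite("pics/c3.png",cv2.resize(s[170:255,180:280],None,fx=7,fy=7,interpolation=cv2.INTER_CUBIC))
cv2.imwrite("pics/c4.png",cv2.resize(s[205:330,295:435],None,fx=4.7,fy=4.7,interpolation=cv2.INTER_CUBIC))
```

```text
(no output)
```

View pics/c1.png

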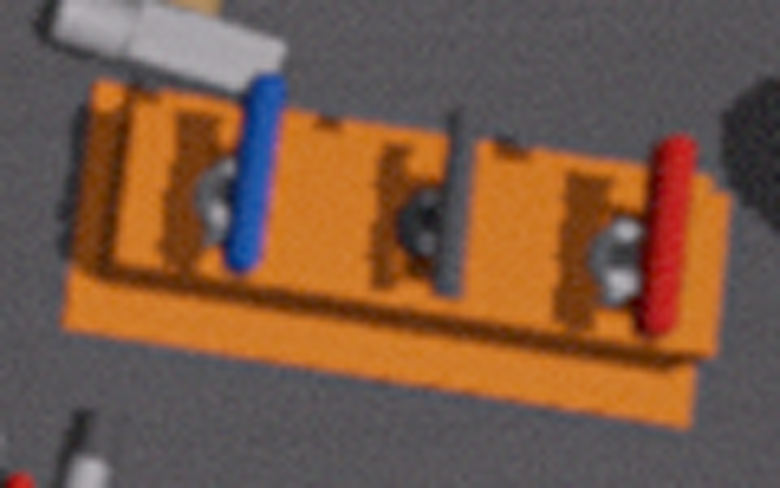

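View pics/c2.png

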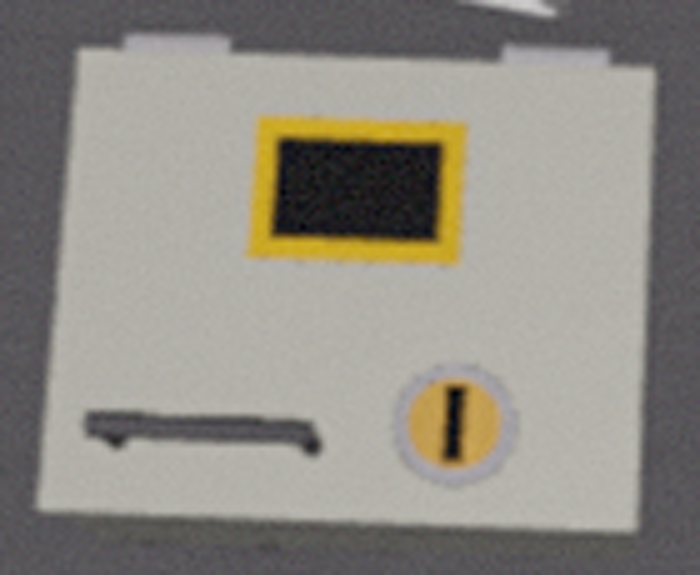

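View pics/c3.png

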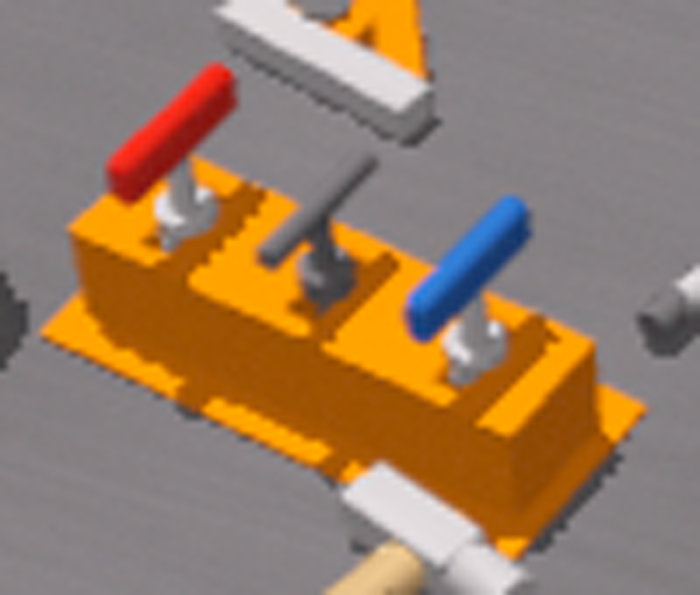

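View pics/c4.png

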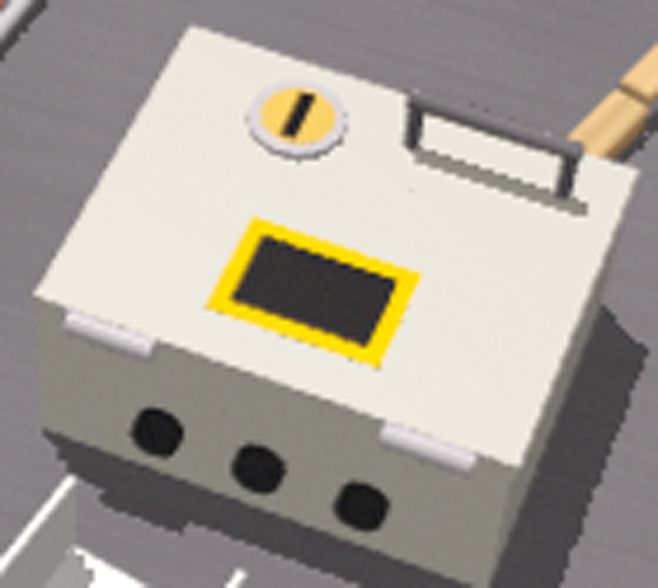

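```bash
cat > h.py <<'E'
from workcell import bot, hand, kinematics, get_obs, vision, hand_in
import numpy as np, cv2
from scipy.spatial.transform import Rotation as R
def ray(cam,uv,z):
    V=np.array(cam["view"]);K=np.array(cam["intrinsics"])
    d=V[:3,:3].T@np.linalg.solve(K,[uv[0],uv[1],1]); c=-V[:3,:3].T@V[:3,3]
    return c+d*(z-c[2])/d[2]
def proj(cam,p):
    V=np.array(cam["view"]);K=np.array(cam["intrinsics"]); q=K@(V[:3,:3]@p+V[:3,3]); return q[:2]/q[2]
def snap(n,f,crop=None,s=1):
    r=vision.read_camera(n); im=r["frame"][:,:,::-1]
    if crop: a,b,c,d=crop; im=im[b:d,a:c]
    cv2.imwrite("pics/"+f,cv2.resize(im,None,fx=s,fy=s,interpolation=cv2.INTER_CUBIC)); return r
E
python3 - <<'E'
from h import *
T=vision.read_camera("top");S=vision.read_camera("scene")
t1=lambda u,v:(370+u/6.5-.4,210+v/6.5-.4); t2=lambda u,v:(180+u/5-.4,160+v/5-.4)
s3=lambda u,v:(180+u/7-.4,170+v/7-.4); s4=lambda u,v:(295+u/4.7-.4,205+v/4.7-.4)
def show(n,cam,pts,z):
    P=np.array([ray(cam,p,z) for p in pts]);print(n,P[:,:2].round(4).tolist(),"mean",P[:,:2].mean(0).round(4)); return P
show("top stand tops",T,[t1(130,85),t1(112,268),t1(720,355),t1(735,190)],.055)
show("top base",T,[t1(95,80),t1(65,330),t1(690,428)],.004)
show("scene stand tops",S,[s3(68,230),s3(510,435),s3(597,345),s3(197,157)],.055)
show("scene base",S,[s3(42,330),s3(510,558),s3(645,408)],.004)
for n,a,b in[("blue",(267,80),(243,265)),("blk",(457,115),(449,290)),("red",(680,140),(657,328))]:
    show("T "+n,T,[t1(*a),t1(*b)],.112)
for n,a,b in[("blue",(515,215),(422,320)),("red",(222,85),(122,180))]:
    show("S "+n,S,[s3(*a),s3(*b)],.108)
show("T door",T,[t2(78,50),t2(655,68),t2(638,530),t2(38,512)],.12)
show("S door",S,[s4(192,28),s4(638,170),s4(518,465),s4(38,295)],.12)
show("T lock",T,[t2(457,385),t2(452,460),t2(455,423)],.126)
show("S lock",S,[s4(307,95),s4(290,136),s4(298,116)],.126)
show("T handle",T,[t2(85,420),t2(318,430)],.158)
show("S handle",S,[s4(410,97),s4(580,150)],.160)
E
```

```text
top stand tops [[0.6108, -0.1911], [0.5404, -0.1811], [0.5044, -0.4066], [0.5671, -0.4175]] mean [ 0.5557 -0.2991]
top base [[0.625, -0.1858], [0.5247, -0.1698], [0.483, -0.4111]] mean [ 0.5442 -0.2556]
scene stand tops [[0.5698, -0.4148], [0.6065, -0.1937], [0.5484, -0.1815], [0.511, -0.3853]] mean [ 0.5589 -0.2938]
scene base [[0.5853, -0.4274], [0.6276, -0.1876], [0.5318, -0.1697]] mean [ 0.5816 -0.2616]
T blue [[0.5987, -0.2309], [0.5311, -0.2187]] mean [ 0.5649 -0.2248]
T blk [[0.5848, -0.2986], [0.5211, -0.2915]] mean [ 0.553 -0.295]
T red [[0.5745, -0.378], [0.5065, -0.3644]] mean [ 0.5405 -0.3712]
S blue [[0.5391, -0.2189], [0.6056, -0.2283]] mean [ 0.5723 -0.2236]
S red [[0.5148, -0.3642], [0.5798, -0.3756]] mean [ 0.5473 -0.3699]
T door [[0.7317, 0.2772], [0.7189, 0.0023], [0.4975, 0.0126], [0.5095, 0.2872]] mean [0.6144 0.1448]
S door [[0.5019, 0.0148], [0.5137, 0.2863], [0.7336, 0.2753], [0.7207, 0.0043]] mean [0.6175 0.1452]
T lock [[0.565, 0.0951], [0.5301, 0.0972], [0.5473, 0.0959]] mean [0.5475 0.0961]
S lock [[0.5333, 0.0957], [0.5668, 0.0965], [0.5506, 0.096]] mean [0.5502 0.0961]
T handle [[0.5448, 0.2574], [0.5389, 0.1537]] mean [0.5418 0.2056]
S handle [[0.544, 0.157], [0.5475, 0.2552]] mean [0.5458 0.2061]
```

```bash
cat >> h.py <<'E'
YS=-0.165; YE=-0.045
BLUE=np.array([.5685,-.2240]);RED=np.array([.544,-.3708]);LOCK=np.array([.549,.096]);HAN=np.array([.544,.206])
def down(a):
    c,s=np.cos(a),np.sin(a); return R.from_matrix(np.array([[s,0,c],[-c,0,s],[0,-1,0]])).as_quat()
E
python3 - <<'E'
from h import *
o=get_obs();print(R.from_quat(o["orientation"]).as_matrix().round(3))
T=vision.read_camera("top");S=vision.read_camera("scene")
print("can", ray(T,(550,233),.19),ray(S,(153,158),.19),ray(S,(167,205),0.0))
V=np.array(vision.read_camera("wrist")["view"]);c=-V[:3,:3].T@V[:3,3]
print("wristcam in tool",R.from_quat(o["orientation"]).inv().apply(c-o["position"]))
for n,xy,z,y in[("red",RED,.101,YS),("blue",BLUE,.101,YS),("lock",LOCK,.172,YE),("lockturn",LOCK,.172,YE-np.pi/2),("han",HAN,.154,YE-np.pi/2)]:
  for k in(1,-1):
    q=kinematics.solve_ik([*xy,z],down(y+k*np.pi/2)); print(n,k,None if q is None else q.round(2))
E
```

```text
[[ 0.931 -0.     0.364]
 [-0.364 -0.001  0.931]
 [-0.    -1.    -0.001]]
can [ 0.55171025 -0.5135488   0.19      ] [ 0.56266936 -0.51137359  0.19      ] [ 0.55972381 -0.506704    0.        ]
wristcam in tool [-0.06764198 -0.12511905 -0.00023379]
red 1 [-0.6   0.56  1.67 -0.    0.91 -2.01]
red -1 [-0.6   0.56  1.67 -0.    0.91  1.14]
blue 1 [-0.38  0.5   1.78 -0.    0.86 -1.78]
blue -1 [-0.38  0.5   1.78 -0.    0.86  1.36]
lock 1 [ 0.17  0.34  1.85 -0.    0.96 -1.36]
lock -1 [ 0.17  0.34  1.85 -0.    0.96  1.79]
lockturn 1 [ 0.17  0.34  1.85 -0.    0.96  0.22]
lockturn -1 [ 0.17  0.34  1.85 -0.    0.96 -2.93]
han 1 [ 0.36  0.39  1.81 -0.    0.94  0.4 ]
han -1 [ 0.36  0.39  1.81 -0.    0.94 -2.74]
```

Run:
```python
from h import *
hand.move_gripper(.045,30)
bot.reach([*LOCK,.25],down(YE+np.pi/2))
snap("wrist","w1.png"); print(get_obs()["time_s"])
bot.reach([*BLUE,.20],down(YS+np.pi/2))
snap("wrist","w2.png"); o=get_obs(); print(o["time_s"],o["position"])
```

```text
3.0167
4.3 [ 0.56893051 -0.22271095  0.20027144]
```

View pics/w1.png

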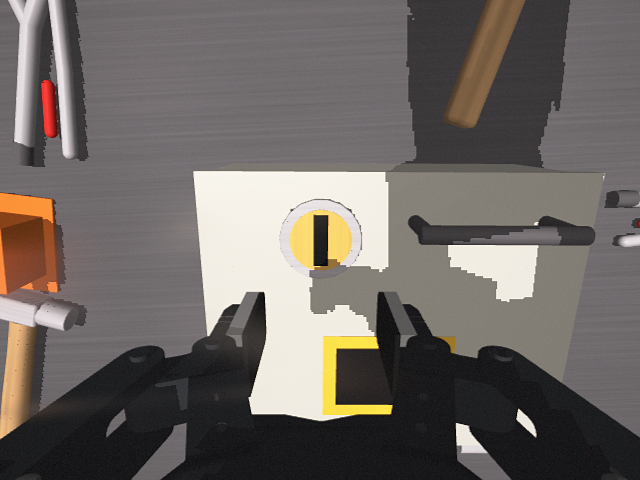

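View pics/w2.png

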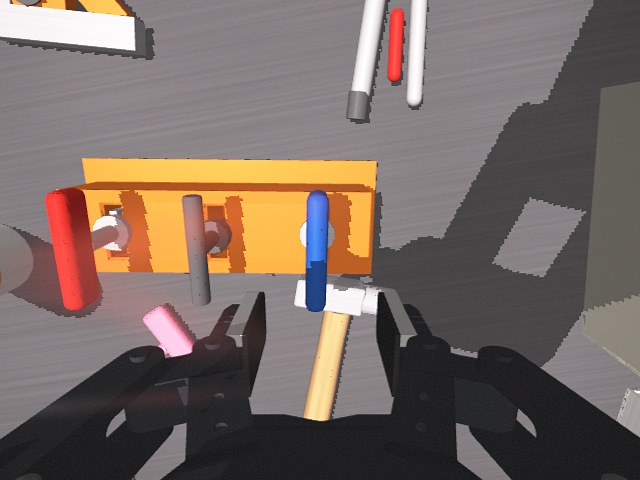

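w1 shows the lock slot at (321,240) with its long axis vertical. w2 shows the blue bar from (317,192) to (316,310), centred between the jaws. I'll back-project both.

Run:
```python
from h import *
o=get_obs();W=vision.read_camera("wrist")
a,b=ray(W,(317,191),.115),ray(W,(316,311),.115)
print("blue",a,b,(a+b)/2,np.arctan2(*(b-a)[1::-1]))
a,b=ray(W,(71,192),.115),ray(W,(77,309),.115); 
print("red",a,b,(a+b)/2)
# stand top corners
print([ray(W,p,.055).round(4) for p in [(376,192),(372,275),(75,190)]])
# lock from w1
Tw=np.eye(4);Tw[:3,:3]=R.from_quat(o["orientation"]).as_matrix();Tw[:3,3]=o["position"]
C=np.array(W["view"])@Tw
np.save("C.npy",C)
T1=np.eye(4);T1[:3,:3]=R.from_quat(down(YE+np.pi/2)).as_matrix();T1[:3,3]=[*LOCK,.25]
W1=dict(intrinsics=W["intrinsics"],view=C@np.linalg.inv(T1))
print("lock",ray(W1,(321,215),.126),ray(W1,(321,266),.126),"ring",ray(W1,(321,238.5),.126), "handle",ray(W1,(507,235),.160))
```

```text
blue [ 0.53020053 -0.21910746  0.115     ] [ 0.60195848 -0.23181317  0.115     ] [ 0.56607951 -0.22546032  0.115     ] -0.17524715572920002
red [ 0.50841149 -0.35406508  0.115     ] [ 0.57698619 -0.37462888  0.115     ] [ 0.54269884 -0.36434698  0.115     ]
[array([ 0.5458, -0.1796,  0.055 ]), array([ 0.6079, -0.1905,  0.055 ]), array([ 0.5093, -0.3913,  0.055 ])]
lock [0.53153725 0.09621212 0.126     ] [0.56754167 0.09457482 0.126     ] ring [0.54778946 0.09547305 0.126     ] handle [0.54153955 0.20484586 0.16      ]
```

```bash
sed -i 's/^YS=.*/YS=-0.170; YE=-0.046/; s/^BLUE=.*/BLUE=np.array([.5675,-.2245]);RED=np.array([.5435,-.3700]);LOCK=np.array([.549,.0957]);HAN=np.array([.544,.2055])/' h.py
python3 - <<'E'
from h import *
bot.servo_line([*BLUE,.101],down(YS+np.pi/2),.12)
hand.move_gripper(.0,50); print(get_obs()["gripper_width"],get_obs()["wrist_force"])
bot.servo_line([*BLUE,.20],None,.12)
print(get_obs()["gripper_width"],get_obs()["wrist_force"])
bot.reach([*LOCK,.245],down(YE+np.pi/2))
bot.dwell(.2)
W=snap("wrist","w3.png");T=snap("top","t3.png",(200,190,330,290),6);S=snap("scene","s3.png",(300,150,420,260),6)
o=get_obs();print(o["time_s"],o["position"],o["gripper_width"])
E
```

```text
0.012118262561231228 [-0.14783828  0.52544322  5.46986282]
0.011969100600818372 [-0.53568116 -0.50689913 -1.54673873]
8.2667 [0.54913372 0.09511732 0.24489141] 0.012354515054867989
```

View pics/w3.png

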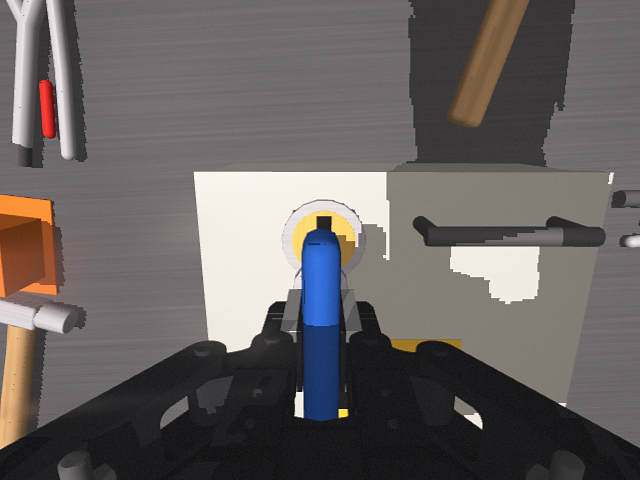

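View pics/s3.png

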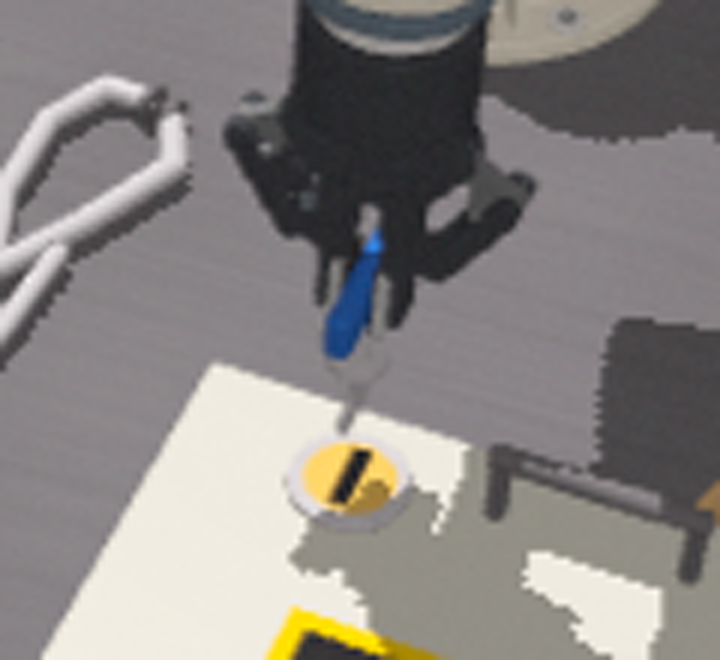

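View pics/t3.png

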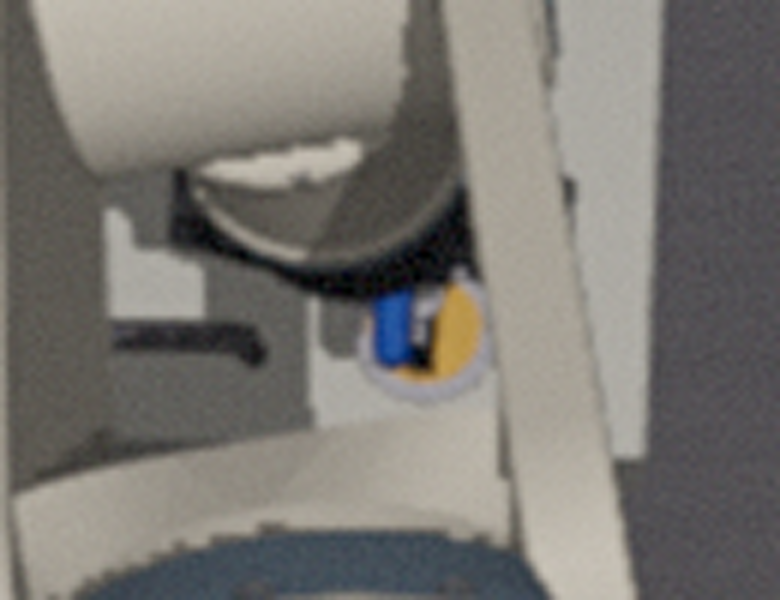

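Run:
```python
from h import *
im=cv2.imread("pics/w3.png");cv2.imwrite("pics/c5.png",cv2.resize(im[190:330,260:380],None,fx=4.2,fy=4.2,interpolation=cv2.INTER_CUBIC))
W=vision.read_camera("wrist")
for r in (228,230,232,234,240,243,246): print(r,ray(W,(321,r),.235)[:2].round(4),ray(W,(321,r),.259)[:2].round(4))
print("bar axis far",ray(W,(321,418),.259),"lock near slot",ray(W,(323,216),.126))
```

```text
228 [0.5134 0.0961] [0.5077 0.0964]
230 [0.5142 0.0961] [0.5083 0.0964]
232 [0.5149 0.0961] [0.5089 0.0964]
234 [0.5157 0.096 ] [0.5096 0.0963]
240 [0.5179 0.0959] [0.5114 0.0962]
243 [0.5191 0.0959] [0.5124 0.0962]
246 [0.5202 0.0958] [0.5133 0.0962]
bar axis far [0.5758078  0.09318666 0.259     ] lock near slot [0.53124175 0.09656754 0.126     ]
```

View pics/c5.png

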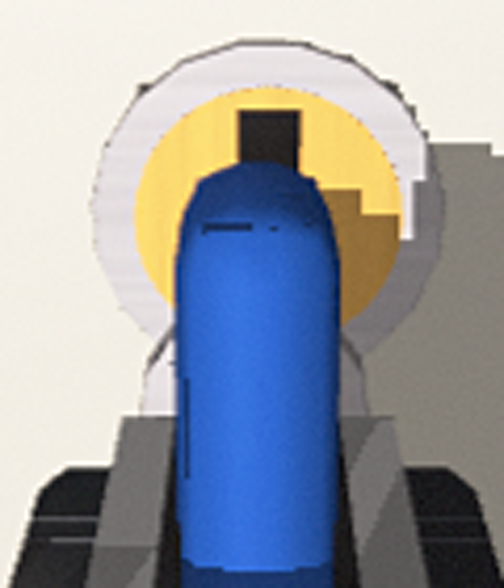

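```bash
cat >> h.py <<'E'
def lower(xy,a,z0,z1,n=8,fmax=12,v=.06):
    q=down(a)
    for z in np.linspace(z0,z1,n):
        bot.servo_line([*xy,z],q,v); o=get_obs(); f=o["wrist_force"]
        print(round(z,4),o["position"].round(4),f.round(1),round(float(o["time_s"]),2))
        if f[2]>fmax or np.hypot(f[0],f[1])>20: return False
    return True
E
python3 - <<'E'
from h import *
X=LOCK+[-.0005,.0007]; a=YE+np.pi/2
bot.servo_line([*X,.207],down(a),.1)
print(lower(X,a,.200,.1715))
E
```

```text
0.2 [0.5485 0.0964 0.2   ] [-0.5 -0.1 -0.1] 9.12
0.1959 [0.5484 0.0964 0.1958] [ 0.1  0.1 -0.6] 9.37
0.1919 [0.5483 0.0964 0.1916] [ 0.1  0.9 -1.1] 9.62
0.1878 [0.5483 0.0964 0.1875] [-0.2  1.7 -0.8] 9.87
0.1837 [0.5483 0.0964 0.1834] [ 0.7 -0.4 -0.4] 10.12
0.1796 [0.5483 0.0964 0.1793] [ 0.4 -0.3 -0.4] 10.37
0.1756 [0.5483 0.0964 0.1753] [ 0.3  0.2 -1.5] 10.62
0.1715 [0.5492 0.0965 0.1725] [-2.3  0.3  9.8] 10.87
True
```

```bash
cat >> h.py <<'E'
def turn(xy,z,a0,da,n,tmax=1.0):
    for i in range(1,n+1):
        d=da*i/n; bot.reach([*xy,z],down(a0-d)); o=get_obs()
        m=R.from_quat(o["orientation"]).as_matrix()[:,2]; act=a0-np.arctan2(m[1],m[0])
        print(round(d,3),"act",round(act,3),"tz",o["ft_torque"].round(2),o["wrist_force"].round(1),round(float(o["time_s"]),2))
        if abs(o["ft_torque"][2])>tmax: return d
    return None
E
python3 - <<'E'
from h import *
X=LOCK+[-.0002,.0007]; a=YE+np.pi/2
print(turn(X,.1722,a,.6,4,.6))
E
```

```text
0.15 act 0.146 tz [ 0.03 -0.01 -0.05] [0.2 0.5 5.6] 11.13
0.3 act 0.296 tz [-0.03 -0.12  0.01] [ 0.7 -0.1  5.8] 11.4
0.45 act 0.446 tz [-0.07 -0.14 -0.01] [ 0.4 -0.2  5.6] 11.67
0.6 act 0.596 tz [-0.19 -0.08  0.01] [ 1.2 -1.7  5. ] 11.93
None
```

Run:
```python
from h import *
snap("wrist","w4.png");snap("scene","s4.png",(300,170,410,260),6)
```

```text
(no output)
```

View pics/w4.png

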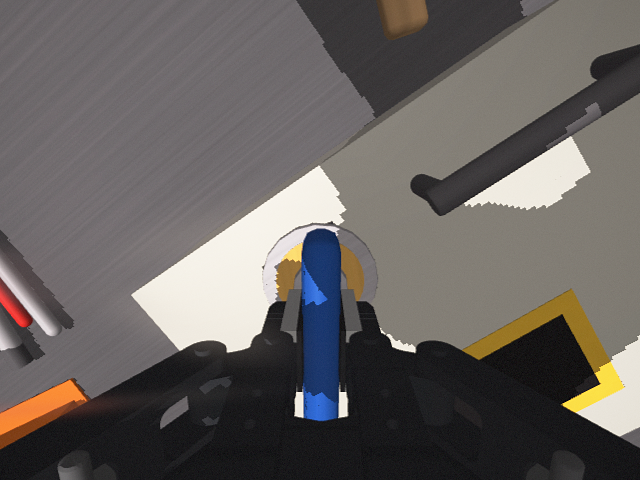

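View pics/s4.png

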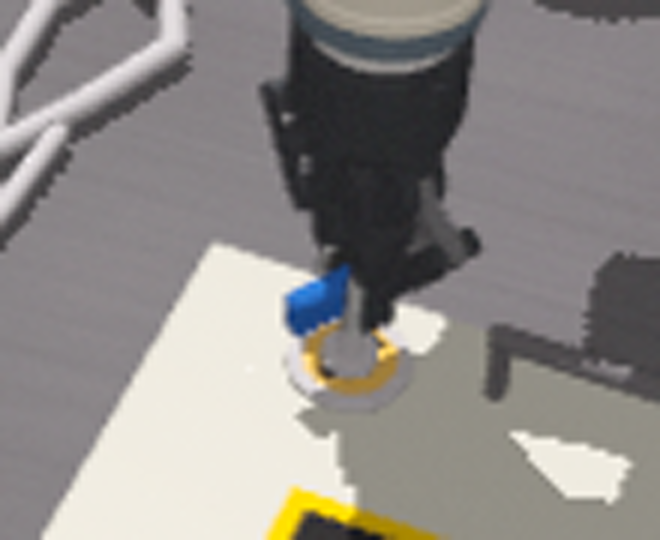

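The bar is still aligned with the jaws at 0.6 rad with almost no torque, which is past the jam angle. So blue fits, and I'll turn it on.

Run:
```python
from h import *
X=LOCK+[-.0002,.0007]; a=YE+np.pi/2
print(turn(X,.1722,a-.6,1.06,4,.6))
bot.dwell(.15)
snap("wrist","w5.png")
```

```text
0.265 act 0.261 tz [-0.3  -0.08 -0.03] [ 0.6 -1.6  6.4] 12.39
0.53 act 0.526 tz [-0.42  0.09 -0.04] [-0.4 -3.1  7.1] 12.75
0.795 act 0.791 tz [-0.47  0.17 -0.01] [-0.3 -1.8  7.2] 13.11
1.06 act 1.056 tz [-0.55  0.26  0.04] [-3.  -2.6  7.9] 13.47
None
```

View pics/w5.png

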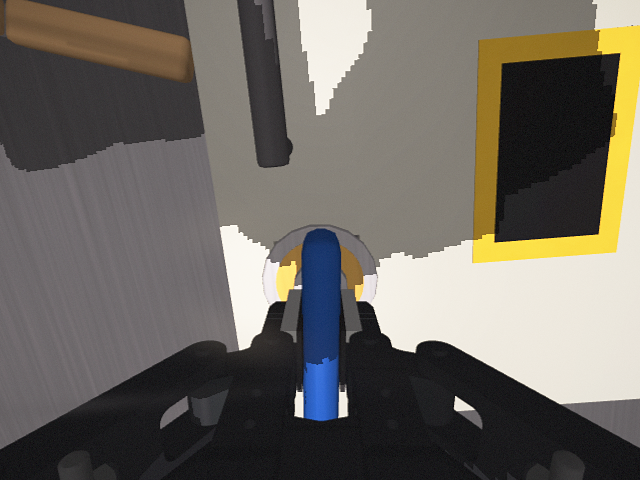

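Run:
```python
from h import *
X=LOCK+[-.0002,.0007]; a=YE+np.pi/2-1.57
bot.reach([*X,.1728],down(a))
for z in (.18,.19,.2,.215,.245):
    bot.servo_line([*X,z],None,.08); o=get_obs(); print(z,o["wrist_force"].round(1),o["ft_torque"].round(2),o["gripper_width"],o["time_s"])
a=YS+np.pi/2
bot.reach([*BLUE,.215],down(a)); bot.dwell(.15)
W=snap("wrist","w6.png");snap("top","t6.png",(180,160,320,275),5);snap("scene","s6.png",(180,130,300,250),5); print(get_obs()["position"])
```

```text
0.18 [ 0.7  1.6 -1.6] [-0.05 -0.    0.03] 0.012225328112746346 14.1667
0.19 [-0.3  0.5 -0.1] [-0.01 -0.03  0.02] 0.012498831882550764 14.4417
0.2 [-0.1  0.1 -1.4] [-0.02  0.06  0.03] 0.011944677377330938 14.7167
0.215 [-0.3 -0.5 -1.4] [-0.   -0.    0.02] 0.012080255172623889 15.0583
0.245 [ 0.3  0.2 -0.2] [0.02 0.05 0.02] 0.012333969031794548 15.5833
[ 0.56758756 -0.22417617  0.21508472]
```

View pics/w6.png

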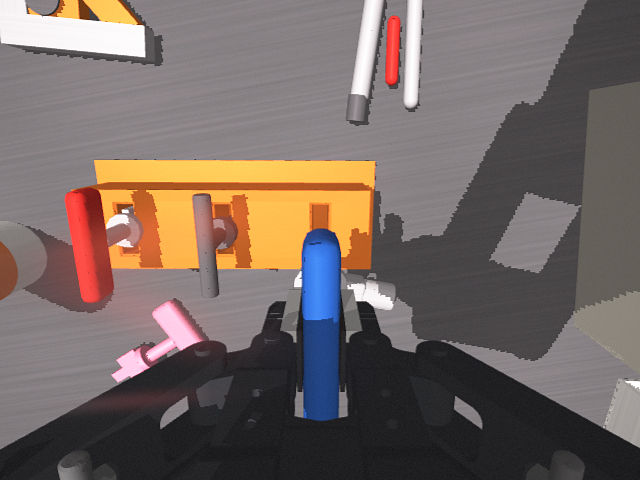

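View pics/t6.png

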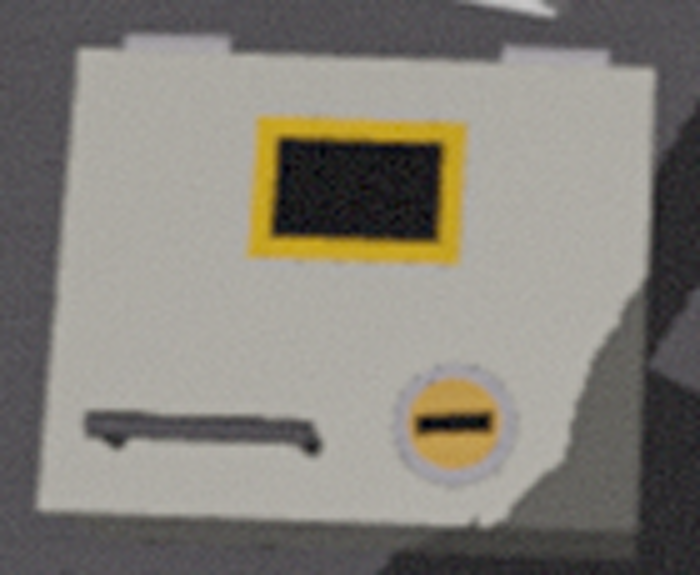

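View pics/s6.png

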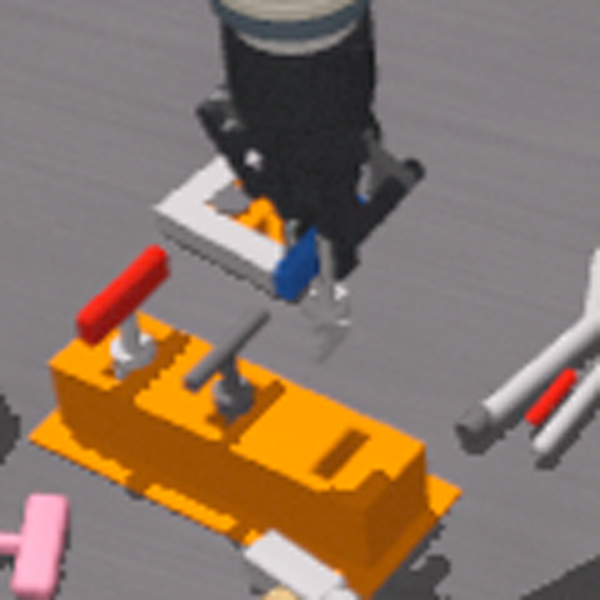

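Run:
```python
from h import *
W=vision.read_camera("wrist")
p=ray(W,(319.5,204),.055); print("slot near",p,"centre",p+.02*np.array([np.cos(YS),np.sin(YS),0]), get_obs()["position"])
a=YS+np.pi/2
ok=lower(BLUE,a,.175,.1015,8); print(ok)
```

```text
slot near [ 0.54893273 -0.22271124  0.055     ] centre [ 0.56864442 -0.22609489  0.055     ] [ 0.56758995 -0.224244    0.21505416]
0.175 [ 0.5677 -0.2246  0.1752] [ 0.6  0.3 -1.4] 18.49
0.1645 [ 0.5671 -0.2244  0.164 ] [-0.   0.1 -0.4] 18.82
0.154 [ 0.5671 -0.2243  0.1534] [ 0.3  0.6 -1.1] 19.14
0.1435 [ 0.5671 -0.2244  0.1429] [-0.5 -0.2 -1.5] 19.47
0.133 [ 0.5671 -0.2244  0.1324] [ 1.4 -0.2 -1.3] 19.79
0.1225 [ 0.5671 -0.2244  0.1219] [ 0.3 -0.3 -0.4] 20.12
0.112 [ 0.5671 -0.2244  0.1114] [-0.3  0.5 -1.2] 20.44
0.1015 [ 0.5681 -0.225   0.1016] [ 2.  -1.7  2.7] 20.77
True
```

Run:
```python
from h import *
hand.move_gripper(.045); bot.dwell(.1)
bot.servo_line([*BLUE,.20],None,.15)
W=snap("wrist","w7.png");snap("scene","s7.png",(180,130,300,250),5);
bot.reach([*HAN,.25],down(YE))
snap("wrist","w8.png");snap("scene","s8.png",(180,130,300,250),5);o=get_obs();print(o["time_s"],o["joint_pos"])
# plan the arc
ph=np.array([np.cos(YE),np.sin(YE)]);H=HAN+.188*ph
q=None
for th in np.radians([0,20,40,60,70]):
  for tilt in (0,.3,.6):
    v=R.from_euler('y',th).apply([-.188,0,.048]); p=np.array([*(H+ph*v[0]),.108+v[2]])
    ax=np.array([-ph[1],ph[0],0])
    qq=(R.from_rotvec(ax*tilt)*R.from_quat(down(YE))).as_quat()
    s=kinematics.solve_ik(p,qq);print(th.round(2),tilt,p.round(3),None if s is None else s.round(2))
```

```text
24.1833 [ 3.57628710e-01  2.84462095e-01  1.72693502e+00 -8.01711891e-05
  1.13043128e+00  4.04094237e-01]
0.0 0 [0.544 0.206 0.156] [ 0.36  0.39  1.81 -0.    0.94  0.4 ]
0.0 0.3 [0.544 0.206 0.156] [0.3  0.53 1.61 0.11 1.28 0.3 ]
0.0 0.6 [0.544 0.206 0.156] [0.26 0.69 1.43 0.17 1.6  0.26]
0.35 0 [0.572 0.204 0.217] [ 0.34  0.36  1.7  -0.    1.08  0.39]
0.35 0.3 [0.572 0.204 0.217] [0.29 0.5  1.51 0.1  1.42 0.31]
0.35 0.6 [0.572 0.204 0.217] [0.25 0.67 1.32 0.17 1.73 0.28]
0.7 0 [0.619 0.202 0.266] [ 0.31  0.38  1.56 -0.    1.21  0.36]
0.7 0.3 [0.619 0.202 0.266] [0.27 0.53 1.35 0.09 1.55 0.3 ]
0.7 0.6 [0.619 0.202 0.266] [0.23 0.7  1.15 0.16 1.87 0.28]
1.05 0 [0.679 0.199 0.295] [ 0.28  0.45  1.39 -0.    1.31  0.33]
1.05 0.3 [0.679 0.199 0.295] [0.24 0.61 1.15 0.09 1.66 0.29]
1.05 0.6 [0.679 0.199 0.295] [0.22 0.79 0.93 0.16 2.   0.29]
1.22 0 [0.713 0.198 0.301] [ 0.27  0.5   1.3  -0.    1.35  0.31]
1.22 0.3 [0.713 0.198 0.301] [0.23 0.67 1.05 0.08 1.72 0.28]
1.22 0.6 [0.713 0.198 0.301] [0.21 0.85 0.8  0.16 2.07 0.29]
```

View pics/s8.png

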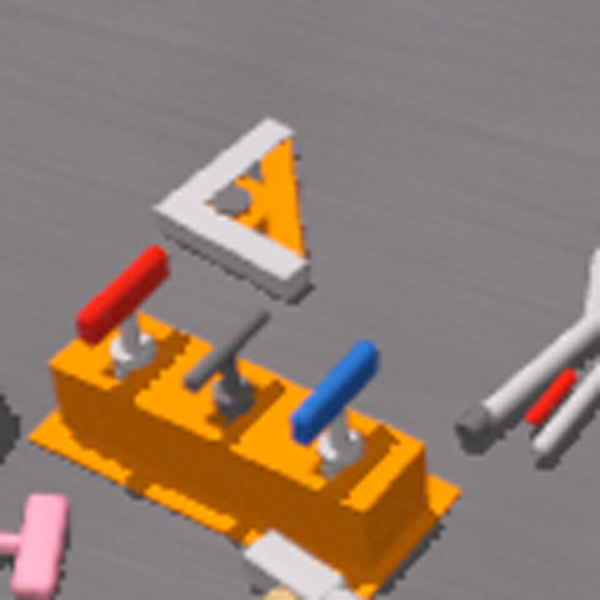

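View pics/w8.png

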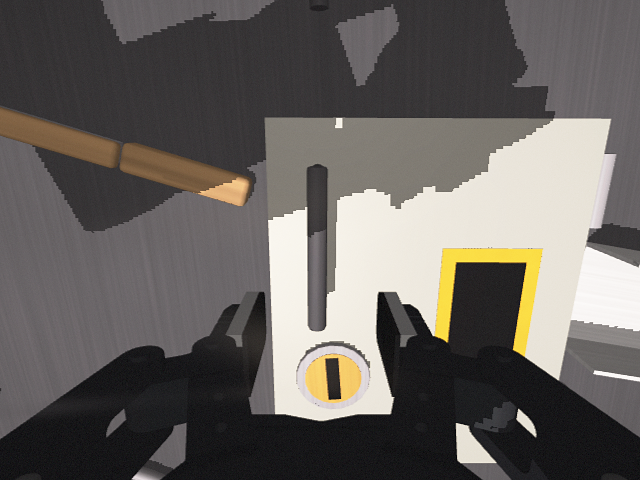

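View pics/w7.png

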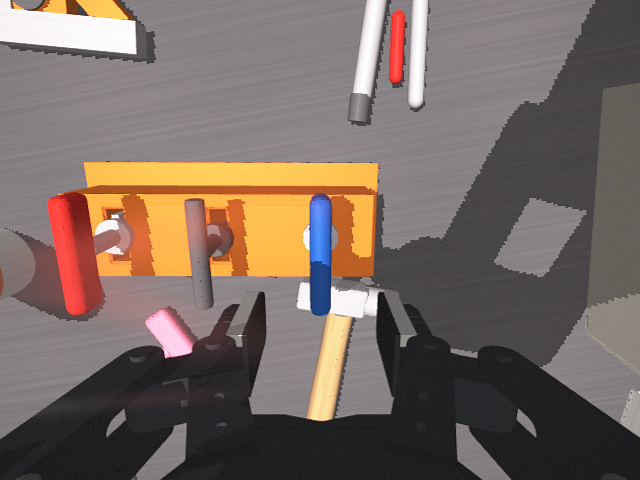

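```bash
cat >> h.py <<'E'
def dpose(th,tilt,H,ph):
    v=R.from_euler('y',th).apply([-.188,0,.048]); p=np.array([*(H+ph*v[0]),.108+v[2]])
    r=R.from_rotvec(np.array([-ph[1],ph[0],0])*tilt)*R.from_quat(down(YE))
    return p+.002*r.apply([0,1,0]), r.as_quat()
E
python3 - <<'E'
from h import *
W=vision.read_camera("wrist")
print([ray(W,p,.161)[:2].round(4) for p in[(317.5,165),(316.5,331),(317,248)]])
C=[ray(W,p,.161)[:2] for p in[(317.5,165),(316.5,331)]]; print(sum(C)/2)
E
```

```text
[array([0.5457, 0.2578]), array([0.54  , 0.1557]), array([0.543, 0.21 ])]
[0.54283988 0.20679332]
```

Run:
```python
from h import *
hn=np.array([.5433,.2062]); ph=np.array([np.cos(YE),np.sin(YE)]);H=hn+.188*ph
p,q=dpose(0,0,H,ph)
bot.servo_line(p,q,.12); hand.move_gripper(0,30); o=get_obs();print(o["gripper_width"],o["wrist_force"].round(1),o["time_s"])
for d in range(4,69,4):
    th=np.radians(d); p,q=dpose(th,.4*th,H,ph)
    bot.servo_line(p,q,.07); o=get_obs(); print(d,o["position"].round(3),o["wrist_force"].round(1),o["ft_torque"].round(2),round(float(o["gripper_width"]),4),round(float(o["time_s"]),2))
    if np.linalg.norm(o["wrist_force"])>45: print("STOP");break
snap("wrist","w9.png");snap("scene","s9.png")
```

```text
0.010763784465030223 [-8.8  0.7  8.2] 25.575
4 [0.545 0.206 0.167] [-6.4  2.6  1.9] [ 0.39  1.28 -0.04] 0.0106 25.92
8 [0.55  0.206 0.18 ] [-8.5  2.1  1.7] [ 0.37  1.32 -0.15] 0.0109 26.26
12 [0.555 0.206 0.192] [-9.4  2.3  3.4] [ 0.29  1.45 -0.09] 0.0107 26.6
16 [0.561 0.205 0.204] [-10.    1.3   3.5] [ 0.26  1.62 -0.08] 0.0106 26.94
20 [0.568 0.205 0.216] [-10.3   1.1   5.7] [ 0.23  1.77 -0.07] 0.011 27.28
24 [0.576 0.205 0.227] [-10.5   0.9   6.7] [ 0.13  1.98 -0.05] 0.0109 27.62
28 [0.585 0.204 0.237] [-11.6   0.6   7.9] [0.12 2.1  0.01] 0.0107 27.97
32 [0.594 0.204 0.247] [-12.6   0.6  10.3] [ 0.02  2.22 -0.05] 0.011 28.31
36 [0.604 0.203 0.257] [-13.   -1.3  10.5] [ 0.04  2.35 -0.01] 0.011 28.65
40 [0.615 0.203 0.265] [-11.3  -0.8  11.5] [-0.09  2.48  0.01] 0.0112 28.99
44 [0.626 0.202 0.273] [-11.6  -1.2  13. ] [-0.08  2.52  0.04] 0.0109 29.33
48 [0.638 0.202 0.28 ] [-11.   -1.4  13.2] [-0.16  2.45  0.11] 0.0108 29.68
52 [0.651 0.201 0.287] [-10.8  -1.7  15.1] [-0.2   2.44  0.08] 0.0108 30.02
56 [0.664 0.201 0.292] [-8.  -1.1 16. ] [-0.18  2.45  0.08] 0.0111 30.36
60 [0.677 0.2   0.296] [-7.8 -1.7 17.1] [-0.22  2.38  0.11] 0.0105 30.7
64 [0.69  0.199 0.3  ] [-7.  -3.1 17.5] [-0.21  2.2   0.18] 0.0109 31.04
68 [0.703 0.199 0.302] [-4.8 -1.7 17.2] [-0.24  2.17  0.08] 0.0104 31.38
```

View pics/s9.png

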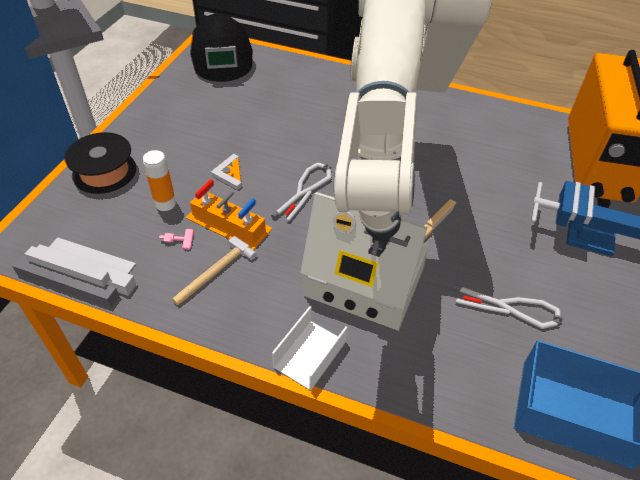

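Run:
```python
from h import *
S=vision.read_camera("scene");T=snap("top","t9.png",(150,130,350,290),4)
ph=np.array([np.cos(YE),np.sin(YE)]);n=np.array([-ph[1],ph[0]]);H=np.array([.5433,.2062])+.188*ph
for th in np.radians([0,20,40,50,60,68]):
    v=R.from_euler('y',th).apply([-.1865,0,.018]); P=[*(H+ph*v[0]-n*.110),.108+v[2]]
    print(np.degrees(th).round(),proj(S,np.array(P)).round(0),proj(T,np.array(P)).round(0))
```

```text
0.0 [359. 227.] [270. 247.]
20.0 [359. 215.] [268. 234.]
40.0 [355. 210.] [267. 211.]
50.0 [352. 211.] [266. 197.]
60.0 [348. 214.] [266. 181.]
68.0 [344. 219.] [266. 168.]
```

View pics/w9.png

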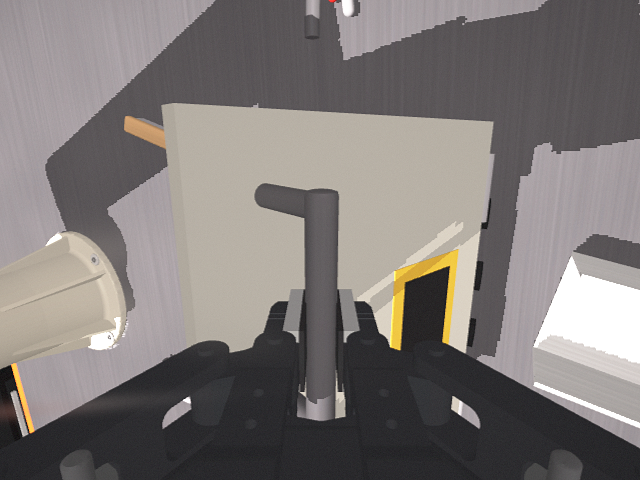

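View pics/t9.png

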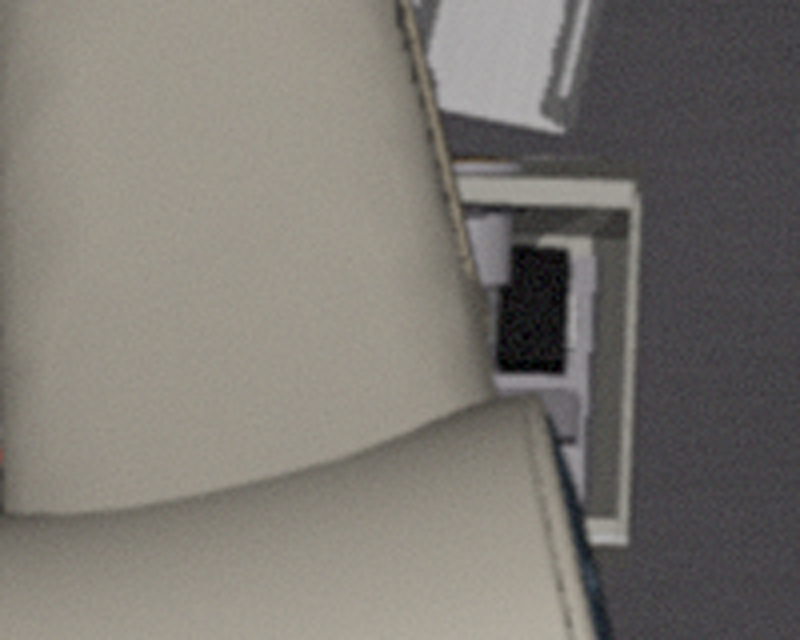

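The lock's scene pixel (344,222) matches about 68° of opening, and the interior is visible from above. I'll open the fingers just enough and back out along the tool axis.

Run:
```python
from h import *
hand.move_gripper(.024); bot.dwell(.15); o=get_obs();print(o["wrist_force"].round(1),o["position"].round(4),o["gripper_width"])
y=R.from_quat(o["orientation"]).apply([0,1,0]); p=o["position"]
bot.servo_line(p-.03*y,None,.06); print(get_obs()["wrist_force"].round(1))
bot.servo_line(p-.11*y,None,.12); o=get_obs(); print(o["wrist_force"].round(1),o["position"])
bot.servo_line(o["position"]+[-.2,0,.08],None,.2)
snap("wrist","w10.png")
bot.goto_joints([1.196,0.353,1.633,0,1.155,0]); bot.dwell(.3)
snap("scene","s10.png");snap("top","t10.png");print(get_obs()["time_s"])
```

```text
[ 0.2 -0.7  1. ] [0.7043 0.1988 0.2981] 0.02415485550299689
[-0.9  0.9  0.3]
[ 0.8 -0.4  0.4] [0.75434292 0.19647569 0.3950331 ]
37.15
```

View pics/s10.png

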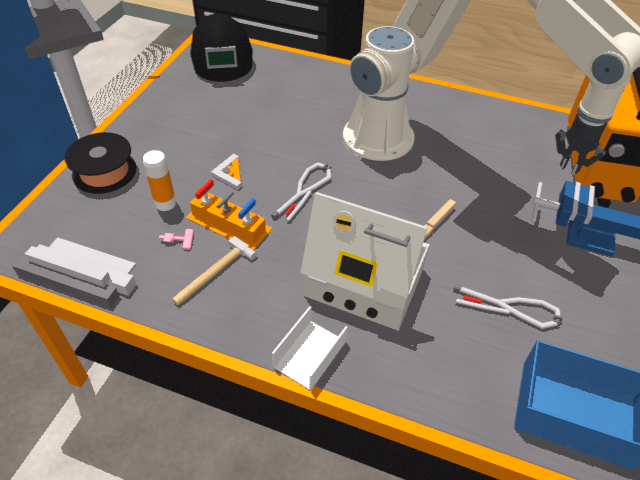

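View pics/t10.png

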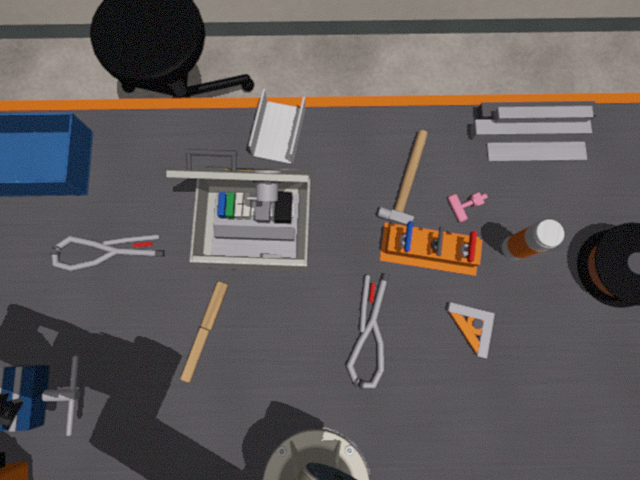

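Run:
```python
from h import *
snap("scene","c10.png",(180,160,440,340),3)
o=get_obs();print(o["wrist_force"].round(1),o["time_s"])
hand_in()
```

```text
[-0.2 -0.9  0.4] 37.2
the job is handed in; nothing more can be done
```

View pics/c10.png

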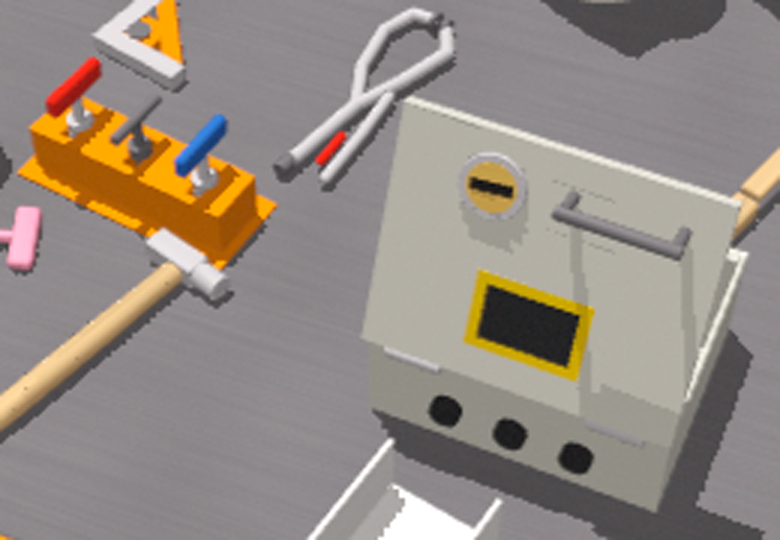

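I handed the job in at 37.2 s of the 72 s allowed: the lock is turned, the door stands open and both keys are in the stand. No verdict was reported.

**Keys and lock:** I tried the blue key first. It seated on the lock and turned about 1.66 rad with no jam, which took the lock slot round close to a quarter turn. I put it back in its own slot. The red key was never needed and stayed in the stand.

**Door:** I lifted it by its handle to about 68° (estimated from the lock's position in the scene camera), let go and moved the arm back to its start pose.

**Last checks:**
- **Pictures:** The door stayed open and the lock slot stayed across. Both keys look upright and seated, and the listed bystanders look unmoved.
- **Forces:** The wrist force was about 1 N, so the robot was touching nothing.

**One thing that disagreed:** the pink look-alike stood at the start and was lying on its side when I next saw it in full. It had moved several centimetres. My planned moves never went to it and I felt no contact, but I did not see it fall. It is not among the listed bystanders.

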